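# Put the extractor filter box back into service

## Robot

A 6-joint arm with a two-finger parallel gripper is mounted at the origin on the work surface. World frame = base frame: x ahead of the robot, y to its left, z up, the work surface at z = 0. Lengths are in mm, angles in rad, forces in N, time in s.
With the tool pointing down it reaches from about 350 to 875 mm from the base axis. Payload 4.2 kg.
Tool frame: the origin (TCP) lies between the finger pads; the fingertips stand 25 mm ahead of it and the grasp point (between the pads) lies 6 mm ahead of it; z points along the fingers, y is the line along which they close (so a half turn about z gives the same grasp; the last joint's range is limited). The gripper opens to 85 mm and grips with 20 to 120 N. Pads are 22 mm wide; open, the fingers measure 114 mm over their backs; the gripper's body (76 mm by 85 mm) begins 54 mm behind the grasp point. The pads swing forward as they close: fully open they stand 13 mm farther back than shut.
Start: joints at [1.466, 0.385, 0.008, 0, -1.194, -0.259], TCP at [222.36, 584.085, 256.312] pointing down, gripper open.
Joint ranges: [-3.14, 3.14], [-1.21, 2.06], [-1.07, 1.41], [-3.16, 2.05], [-2.99, -0.16], [-3.1, 3.1]. Speed limits (rad/s): [2.79, 2.79, 3.14, 3.14, 3.14, 3.14].

## Interface

Orientations are given as a unit quaternion [x, y, z, w].
In Python, from bench import read_state, imaging, workorder, nets gives the robot as it stands.
- The arm moves only by the tool apply_moves, never from a script. Its argument "rows" is a list of rows, each an object with "hand": the opening, from -1 (shut) to 1 (fully open); "delta_pos": the shift along the tool's x, y, z in mm, a list of three; "yaw": the turn about the tool's z in rad. A call has 1 to 12 rows; each row is the pose to reach, as a shift and turn from the pose commanded when the call began, along the tool's axes at that moment; what a row does not reach only later rows make up. A row lasts 1/12 s, in which the tool goes at most 41.7 mm and 7.16 degrees, less where a joint would pass 70% of its speed; a pose out of reach is approached as far as the arm can. A call with a gripper value outside its range is refused whole. The fingers move at their own pace and stop on an object; the grip force is fixed at half the most. Time passes only in rows, so rows that repeat a pose let the fingers close. It gives the time, the measured TCP pose, the force, the opening and the grip force at its end, in the units of the state.
- read_state(): the state, without advancing time (a new reading comes with each control period).
- imaging.get_image(name): name is "scene" or "top"; returns a dict with "pixels" (420x560x3 uint8, red, green, blue), "fx", "fy", "cx", "cy" (pixels), "dist" ([k1, k2, p1, p2, k3] as OpenCV has them; the pictures are not rectified), "xyz" and "rotation" of the camera in the world. Camera axes: x right, y down, z forward; pixel columns grow to the right and rows downward; lengths in mm; the calibration is good to about 2 mm. A picture is of the moment at which its call begins. There is no depth.
- workorder.job_done(): hands the job in; it is judged then, once.
Trained networks look in the newest picture that a camera, given by its name, has taken for a name from the list of things; names that differ only in an ending like _2 or _b are one class to them, and where a whole thing is asked for, a point or a joint stands for the part that bears it (a point fixed in the world has none). Each returns a list of dicts, best first, with "score" (0 to 1); they miss things now and then, are a little off and sometimes report something else, mostly with a low value. They report only what shows in the picture. A call takes as long as a camera call.
- nets.find_in(camera, query): "location" ([row, column] in pixels, amid what is visible of it).
- nets.pinpoint(camera, query): "location" ([row, column] in pixels: a listed point, or the origin of a listed thing).
The state is a dict: "clock": time; "joints": joint angles; "joint_vel": joint speeds; "joint_efforts": joint torques, N m; "position": TCP position; "ee_rot": TCP orientation; "contact_force": force on the tool from outside, world axes, zero at the start; "wrist_torque": the same for the moment, N m; "gripper_width": finger opening in mm; "grasp_force": force on a finger pad.
Only numpy, scipy, OpenCV 4.12 (cv2) and the standard library are available. Lean on these libraries where they do the work, as an engineer would, in place of code of your own. Each camera call takes 0.05 s, during which the arm holds its last target. There are 200 camera calls.

## Task

The filter of the bench dust extractor has just been changed. Slide the red damper post in the open green box all the way to its green mark, then put the yellow cover plate back: square on its two pins, with the post standing up through the cover's window, and down flush on the box all round. Set the cover down rather than dropping it, let go, and leave the sprayer, tile, sanding pad and spoon where they are.

Things in the scene. Friction and masses are not known exactly. Their poses are not given: they have to be found in the camera images.
- housing: Fixed green filter box, open at the top, 190 (x) x 130 (y) x 70 mm high, rim 8 mm wide at z = 70. Origin: centre of its underside, on the bench; x along the long side, z up. A deck 16 mm below the rim has a slot along y = 0 for the damper post, a green mark by the slot's end at x = -65, a red one at x = +20 mm. A pipe stub sticks out 30 mm at the +x end, below the rim.
- pin_a (a point): Tip of one of the housing's two steel pins, at (+73, +44, 84) mm in its frame; 10 mm thick, tapered tip, 14 mm above the rim. The cover's hole at (+73, +44) goes over it.
- pin_b (a point): Tip of the other pin, alike, at (-73, -44, 84) mm in the housing's frame. The cover's hole at (-73, -44) goes over it.
- run_end (a point): Point on the housing at (-65, 0, 70) mm in its frame, rim height: where the axis of the damper post is when it stands fully at the green mark.
- damper (a joint): Slide of the red damper post along the housing's x axis, in m: 0 = against its stop at the green mark (post axis at housing x = -65 mm), 0.085 = against the other stop at the red mark (x = +20 mm). It stays where it is left; a push of about 2 N plus a little damping moves it.
- damper_top (a point): Centre of the top of the upright red damper post, 14 x 14 mm square with sides parallel to the housing's; its top is at z = 120 mm, 50 mm above the rim. It can be pinched from above or pushed.
- cover: Loose yellow plate, 190 (x) x 130 (y) x 6 mm, 0.2 to 0.4 kg, lying flat on the bench, right way up. Origin: centre of its underside; x along the long side, z up. Two round 14 mm holes at (+73, +44) and (-73, -44) mm for the pins. Seated, it has the housing's x, y and yaw and its underside is at z = 70 mm.
- cover_handle (a point): Centre of the black handle bar on the cover, at (0, 0, 33) mm in its frame: bar 70 mm long along the cover's x, 14 mm wide in y, from z = 26 to 40 mm, on two legs at x = +-29 mm.
- cover_window (a point): Centre of the cover's square 26 mm window, at (-65, 0, 0) mm in its frame, which goes over the damper post at the green mark. With the post elsewhere, or the cover turned end for end, the post holds the cover up.
- sprayer: Bystander: green spray bottle, upright, 86 mm across, 213 mm high; origin at the centre of its underside.
- tile: Bystander: blue glazed tile, 100 x 60 x 9 mm, lying flat; origin at the centre of its underside.
- pad: Bystander: red hand sanding pad, 90 x 55 x 30 mm, lying flat; origin at the centre of its underside.
- spoon: Bystander: steel spoon lying flat along its own x axis on the bench, on the far side of the work.

How it is judged:
By the outcome, as a careful person would: the job done as asked, in the order asked, and still so for the second after the job is handed in, with the robot touching nothing.
It also fails if it takes over 51 s, if anything falls off the work surface, if the arm or the gripper's body presses on something with over 40 N, if the wrist force passes 120 N, or if a joint passes its speed limit or range.

## Working session

There is one attempt and no reset: what is moved stays moved. The work goes in short steps, Python scripts to look and compute and a tool call to move; the robot and the scene stay as the last step left them, time stands still between calls to the robot, and variables do not carry over. Pictures are saved under pics/ and viewed, at most 10 in all, crops included, and the job is handed in when it is done.

Besides the shell and the picture viewer there is one more tool, called after "Call:" as a command line: name --argument value ..., lists and objects as JSON in quotes. apply_moves: Moves the arm, as the interface text tells. Its arguments: {"type":"object","properties":{"rows":{"type":"array"}},"required":["rows"]}

```bash
ls; mkdir -p pics; cat > h.py <<'E'
import numpy as np, cv2
from bench import read_state, imaging, workorder, nets
def cam(n):
    return imaging.get_image(n)
def ray(im,rc):
    K=np.array([[im['fx'],0,im['cx']],[0,im['fy'],im['cy']],[0,0,1.]])
    p=cv2.undistortPoints(np.array([[[rc[1],rc[0]]]],float),K,np.array(im['dist'],float))[0,0]
    R=np.array(im['rotation'],float)
    if R.size==4:
        from scipy.spatial.transform import Rotation as Q; R=Q.from_quat(R).as_matrix()
    return np.array(im['xyz'],float), R.reshape(3,3)@np.array([p[0],p[1],1])
def at(im,rc,z):
    o,d=ray(im,rc); return o+d*(z-o[2])/d[2]
def proj(im,P):
    K=np.array([[im['fx'],0,im['cx']],[0,im['fy'],im['cy']],[0,0,1.]])
    R=np.array(im['rotation'],float)
    if R.size==4:
        from scipy.spatial.transform import Rotation as Q; R=Q.from_quat(R).as_matrix()
    R=R.reshape(3,3); P=np.atleast_2d(np.array(P,float))
    t=-R.T@np.array(im['xyz'],float)
    return cv2.projectPoints(P,cv2.Rodrigues(R.T)[0],t,K,np.array(im['dist'],float))[0][:,0,::-1]
def save(im,f): cv2.imwrite('pics/'+f,cv2.cvtColor(im['pixels'],cv2.COLOR_RGB2BGR))
E
python3 - <<'E'
from h import *
np.set_printoptions(precision=1,suppress=True)
s=read_state();print(s)
Z=dict(housing=0,pin_a=84,pin_b=84,run_end=70,damper_top=120,cover=0,cover_handle=33,cover_window=0,sprayer=0,tile=0,pad=0,spoon=0)
for c in('scene','top'):
    im=cam(c);save(im,c+'0.png');print(c,im['xyz'],np.array(im['rotation']))
    for q,z in Z.items():
        for r in nets.pinpoint(c,q)[:3]:
            print(q,round(r['score'],2),np.array(r['location']),at(im,r['location'],z))
E
```

```text
pics
{'clock': 0.0, 'joints': array([ 1.5,  0.4,  0. , -0. , -1.2, -0.3]), 'joint_vel': array([-0.,  0.,  0.,  0.,  0., -0.]), 'joint_efforts': array([ -0. , -39.2,  18.8,   4.2,  -0. ,   0. ]), 'position': array([222.2, 583.6, 255.2]), 'ee_rot': array([ 1. , -0.2, -0. ,  0. ]), 'contact_force': array([-0.3,  0.4,  0.3]), 'wrist_torque': array([-0. , -0. ,  0.1]), 'grasp_force': 0.0, 'gripper_width': 85.66254125153907}
scene [1347.  -193.2 1350.3] [ 0.7  0.6 -0.2 -0.2]
housing 0.8 [228.1 229.2] [ 531.6 -152.3    0. ]
pin_a 0.75 [186.3 218.7] [ 438.2 -160.5   84. ]
pin_a 0.71 [237.1 229.5] [ 610.4 -158.9   84. ]
pin_b 0.75 [186.3 218.7] [ 438.2 -160.5   84. ]
pin_b 0.71 [237.1 229.5] [ 610.4 -158.9   84. ]
run_end 0.94 [197.1 235.1] [ 475.8 -120.3   70. ]
run_end 0.22 [201.9 131.2] [ 426.8 -415.9   70. ]
damper_top 0.68 [200.3 226.7] [ 515.2 -147.5  120. ]
cover 0.58 [226.2 339.2] [595.1 162.1   0. ]
cover_handle 0.74 [257.9 148.1] [ 597.7 -389.8   33. ]
cover_handle 0.57 [216.2 339.8] [581.5 164.5  33. ]
cover_window 0.96 [210.1 332.3] [536.8 157.6   0. ]
sprayer 0.74 [258.8 147.7] [
[... 364 characters left out ...]
5.  120.4] [470.3 413.1  84. ]
pin_b 0.84 [252.8 336. ] [ 449.  -147.4   84. ]
pin_b 0.71 [245.  120.4] [470.3 413.1  84. ]
run_end 0.72 [240.2 325.3] [ 482.4 -121.3   70. ]
run_end 0.68 [147.4 284.8] [731.8 -15.6  70. ]
damper_top 0.54 [221.4 336.7] [ 527.4 -146.4  120. ]
cover 0.59 [205.3 218.5] [584.2 170.4   0. ]
cover_handle 0.61 [200.9 217.9] [592.2 167.6  33. ]
cover_window 0.78 [224.8 224.1] [529.4 154.1   0. ]
sprayer 0.95 [207.3 419. ] [ 577.  -389.7    0. ]
tile 0.86 [277.5 440.1] [ 383.  -440.6    0. ]
pad 0.88 [243.9 119.5] [476.8 444.5   0. ]
spoon 0.85 [145.3 284. ] [755.3 -13.5   0. ]
spoon 0.25 [275.1 439.2] [ 389.5 -438.4    0. ]
spoon 0.22 [243.5 118. ] [477.9 448.8   0. ]
```

View pics/top0.png

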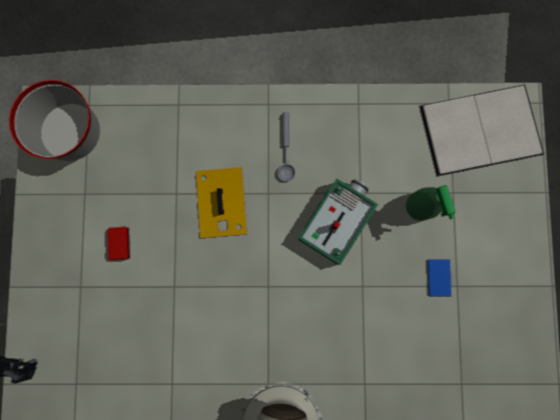

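View pics/scene0.png

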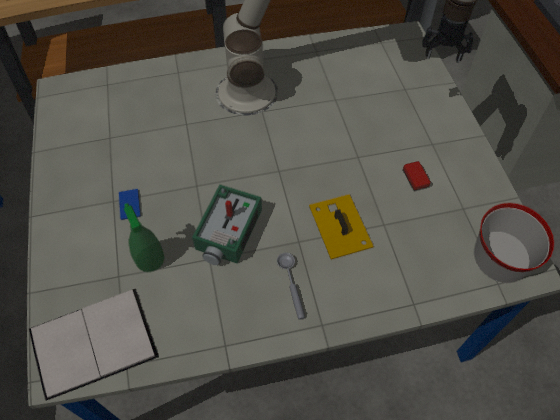

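The top view shows the housing near (222,338), with its stub to the upper right, and the post mid-slot at (225,336). The cover is at (203,220) with its window towards the robot at (225,223). The way to each is clear. Next I fit the outlines.

```bash
cat >> h.py <<'E'
from scipy.optimize import minimize
def R2(a): return np.array([[np.cos(a),-np.sin(a)],[np.sin(a),np.cos(a)]])
def tf(p,P,z0=0):
    P=np.atleast_2d(np.array(P,float)); return np.c_[P[:,:2]@R2(p[2]).T+p[:2],P[:,2]+z0]
def box(z0,z1): return [[sx*95,sy*65,z] for z in(z0,z1) for sx,sy in((1,1),(1,-1),(-1,-1),(-1,1))]
def hullmask(im,W,S=8,sub=None):
    h=cv2.convexHull(proj(im,W)[:,::-1].astype(np.float32))[:,0]
    m=np.zeros(im['pixels'].shape[:2],np.uint8)
    cv2.fillConvexPoly(m,np.round((h)*256).astype(np.int32),255,cv2.LINE_AA,8); return m/255.
def hsv(im): return cv2.cvtColor(im['pixels'],cv2.COLOR_RGB2HSV)
def biggest(m,near):
    n,l,st,ce=cv2.connectedComponentsWithStats(m.astype(np.uint8))
    i=min((i for i in range(1,n) if st[i,4]>80),key=lambda i:np.hypot(*(ce[i]-near)))
    c=cv2.findContours((l==i).astype(np.uint8),cv2.RETR_EXTERNAL,cv2.CHAIN_APPROX_NONE)[0]
    m=np.zeros(m.shape,np.uint8); cv2.drawContours(m,c,-1,1,-1); return m
def covermask(im,near):
    h=hsv(im); return biggest((h[...,0]>18)&(h[...,0]<32)&(h[...,1]>130)&(h[...,2]>60),near)
def rimmask(im,near):
    h=hsv(im); return biggest((h[...,0]>50)&(h[...,0]<90)&(h[...,1]>90),near)
def fit(ims,masks,P,p0,z0=0):
    f=lambda p:sum(np.abs(hullmask(i,tf(p,P,z0))-m).sum() for i,m in zip(ims,masks))
    s=np.array([[0,0,0],[6,0,0],[0,6,0],[0,0,.06]])+p0
    r=minimize(f,p0,method='Nelder-Mead',options=dict(initial_simplex=s,xatol=.01,fatol=.05))
    return r.x,r.fun
def draw(im,Ps,f,r0,c0,n=60,S=6,col=(255,0,255)):
    a=cv2.resize(im['pixels'][r0:r0+n,c0:c0+n],None,fx=S,fy=S,interpolation=cv2.INTER_CUBIC)
    a=np.ascontiguousarray(a[...,::-1])
    for P in Ps:
        q=((proj(im,P)[:,::-1]-[c0,r0]+.5)*S).astype(int)
        if len(q)>1: cv2.polylines(a,[q],True,col,1)
        else: cv2.circle(a,tuple(int(v) for v in q[0]),3,col,1)
    if f: cv2.imwrite('pics/'+f,a)
    return a
E
python3 - <<'E'
from h import *
np.set_printoptions(precision=3,suppress=True)
sc,tp=cam('scene'),cam('top')
pc0=np.array([588,165,.07]);ph0=np.array([534,-151,-.5])
for n,ims in(('s',[sc]),('t',[tp]),('b',[sc,tp])):
    near=lambda im,p,z:proj(im,[[p[0],p[1],z]])[0,::-1]
    mc=[covermask(i,near(i,pc0,6)) for i in ims]; mh=[rimmask(i,near(i,ph0,70)) for i in ims]
    c,e=fit(ims,mc,box(0,6),pc0); h,e2=fit(ims,mh,box(0,70),ph0)
    print(n,c,e,[m.sum() for m in mc],h,e2,[m.sum() for m in mh])
pts=[[73,44,84],[-73,-44,84],[-65,0,70]]
rim=box(70,70)[:4]; cw=[[-65+a*13,b*13,6] for a,b in((1,1),(1,-1),(-1,-1),(-1,1))]
out=[]
for im in(sc,tp):
    r,k=proj(im,[[h[0],h[1],60]])[0].astype(int)-32
    a=draw(im,[tf(h,rim),tf(h,box(0,0)[:4])]+[tf(h,p) for p in pts],None,r,k,64)
    r,k=proj(im,[[c[0],c[1],0]])[0].astype(int)-32
    b=draw(im,[tf(c,box(6,6)[:4]),tf(c,cw),tf(c,[73,44,6]),tf(c,[-73,-44,6]),tf(c,[0,0,33])],None,r,k,64)
    out.append(np.hstack([a,b]))
cv2.imwrite('pics/fit1.png',cv2.resize(np.vstack(out),(600,600)))
np.save('p.npy',[c,h])
E
```

```text
s [592.629 165.131   0.085] 145.0078431372549 [np.uint64(2542)] [ 531.063 -155.433   -0.504] 727.235294117647 [np.uint64(2934)]
t [593.107 164.182   0.078] 189.7098039215686 [np.uint64(3129)] [ 534.065 -154.483   -0.58 ] 267.7019607843137 [np.uint64(3506)]
b [593.353 164.754   0.081] 337.58039215686273 [np.uint64(2542), np.uint64(3129)] [ 532.526 -154.325   -0.562] 1014.3607843137256 [np.uint64(2934), np.uint64(3506)]
```

View pics/fit1.png

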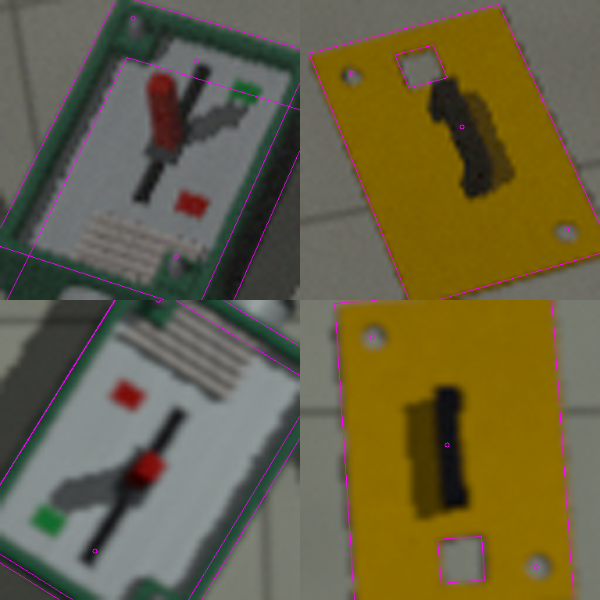

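The cover's fit (right panels) lies on its edges, window, holes and bar: (593, 165, 0.081 rad). The housing's fit is about right, roughly (533, -154, -0.56), but its pins and slot end are a few px off. I'll tighten it later.

```bash
cat >> h.py <<'E'
def go(x,y,z,th):
    "tool-frame shift and yaw from measured pose to world target"
    from scipy.spatial.transform import Rotation as Q
    s=read_state(); R=Q.from_quat(s['ee_rot']).as_matrix(); t=np.arctan2(R[1,0],R[0,0])
    d=R.T@(np.array([x,y,z])-s['position']); w=(t-th+np.pi)%(2*np.pi)-np.pi
    print('clock',round(s['clock'],2),'pos',s['position'].round(1),'th',round(t,3),'tilt',R[2].round(3),'| move',d.round(1),'yaw',round(w,3),'F',s['contact_force'].round(1),'w',round(s['gripper_width'],1)); return d
E
python3 - <<'E'
from h import *
np.set_printoptions(precision=3,suppress=True)
sc,tp=cam('scene'),cam('top')
# refine housing: free-form look at masks; deck corners by colour, post red top, slot
h=np.load('p.npy')[1]
for im,n in((sc,'s'),(tp,'t')):
    r,k=proj(im,[[h[0],h[1],60]])[0].astype(int)-40
    H=hsv(im)[r:r+80,k:k+80]
    for nm,m,z in(('greenmark',(H[...,0]>50)&(H[...,0]<75)&(H[...,1]>180)&(H[...,2]>120),54),('red',((H[...,0]<6)|(H[...,0]>174))&(H[...,1]>150)&(H[...,2]>60),54)):
        N,l,st,ce=cv2.connectedComponentsWithStats(m.astype(np.uint8))
        for i in range(1,N):
            if st[i,4]>5: print(n,nm,st[i,4],ce[i]+[k,r],'z54',at(im,(ce[i]+[k,r])[::-1],54)[:2],'z120',at(im,(ce[i]+[k,r])[::-1],120)[:2])
for p in([533,-154.5,-.56],): go(*tf(p,[35,0,0])[0,:2],256,-.56)
p=[533,-154.5,-.56]; print(tf(p,[[73,44,84],[-73,-44,84],[-65,0,70],[20,0,54]]))
a=[]
for im in (sc,tp):
    r,k=proj(im,[[533,-154,60]])[0].astype(int)-40; a.append(draw(im,[],None,r,k,80,5))
cv2.imwrite('pics/raw.png',np.hstack(a))
for im in (sc,tp): print(proj(im,[[533,-154,60]])[0].astype(int)-40)
E
```

```text
s red 56 [228.339 207.643] z54 [ 496.531 -144.682] z120 [ 539.831 -147.154]
s red 20 [234.5 228.3] z54 [ 568.055 -139.56 ] z120 [ 607.714 -142.292]
t red 18 [331.889 209.056] z54 [ 566.516 -141.375] z120 [ 558.899 -134.714]
t red 26 [336.269 224.038] z54 [ 526.22  -152.492] z120 [ 520.693 -145.255]
clock 1.5 pos [222.4 584.1 256.3] th -0.364 tilt [ 0. -0. -1.] | move [587.4 586.6   0.3] yaw 0.196 F [-0.1  0.   0.6] w 85.2
[[ 618.222 -155.997   84.   ]
 [ 447.778 -153.003   84.   ]
 [ 477.928 -119.973   70.   ]
 [ 549.945 -165.124   54.   ]]
[177 187]
[181 297]
```

View pics/raw.png

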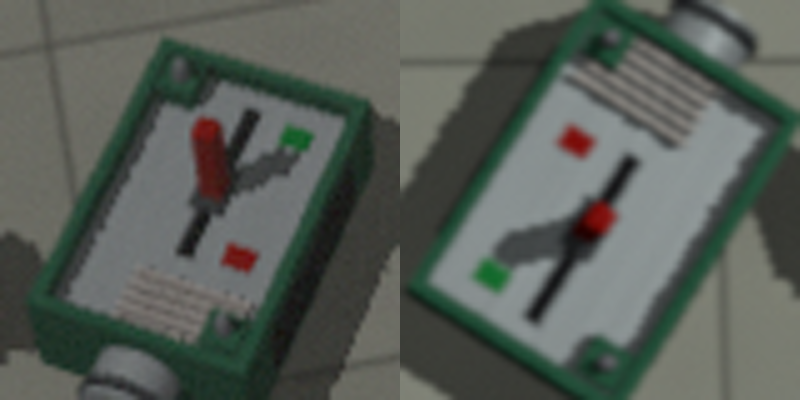

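The crops show the rim corners, pins and slot clearly, and the post is 50 mm or so short of the green mark. I'll fit the housing from those points.

```bash
python3 - <<'E'
from h import *
from scipy.optimize import least_squares
np.set_printoptions(precision=2,suppress=True)
sc,tp=cam('scene'),cam('top')
S=[((167,40),(-95,-65,70)),((372,103),(-95,65,70)),((32,298),(95,-65,70)),((180,64),(-73,-44,83)),((226,314),(73,44,83)),((218,182),(-22.5,0,54))]
T=[((198,4),(95,65,70)),((402,118),(95,-65,70)),((10,290),(-95,65,70)),((211,37),(73,44,83)),((201,360),(-73,-44,83)),((182,239),(-22.5,0,54))]
def res(p,use):
    o=[]
    for im,L,(r,k) in((sc,S,(177,187)),(tp,T,(181,297))):
        if (im is sc and 's' in use) or (im is tp and 't' in use):
            q=proj(im,tf(p,[l[1] for l in L]))[:,::-1]
            o.append(q-(np.array([l[0] for l in L])/5-.5+[k,r]))
    return np.vstack(o).ravel()
for u in('s','t','st'):
    r=least_squares(res,[533,-154,-.56],args=(u,),loss='soft_l1'); print(u,r.x[:2],round(r.x[2],4)); print(res(r.x,u).reshape(-1,2).tolist())
np.save('h.npy',r.x)
E
```

```text
s [ 534.67 -152.82] -0.5692
[[-0.3750610953609623, -0.7593532276579538], [0.3064571725515748, -0.6826936964964148], [-0.8279455089127339, 0.8322363515817983], [0.2997077633235108, -0.2697978869305473], [-0.1798442073018407, 0.7065223617861989], [0.7654370862825033, 0.017827675206348204]]
t [ 532.87 -154.62] -0.5714
[[-0.3112880281289563, -3.285278850538674], [0.6430999470555889, -0.02959974575477986], [-0.9164725170848556, -0.42615189055169367], [-0.016014878696523738, 0.41057229772226833], [1.111699676558203, 0.8299419681978293], [-0.3299067442317778, 0.3364350258724471]]
st [ 533.58 -153.75] -0.5743
[[-0.5530430000265198, -1.0414181998810648], [0.02645148641357764, -0.7955464602814857], [-1.3256199228738694, 0.40526370567786785], [0.06678987203534348, -0.541111560591844], [-0.7491289441001072, 0.4519688961267718], [0.4140667963283704, -0.22791007656118722], [-0.5152443728187563, -3.5499953539893454], [0.3599673071756797, -0.1781938082802128], [-1.2986450574037463, -0.8126665839648979], [-0.25590778067254405, 0.1480783704839439], [0.6757762317450897, 0.5533363849588113], [-0.6804839695557234, 0.05886327555967341]]
```

Call:
apply_moves --rows '[{"hand": -1, "delta_pos": [587, 586, 0], "yaw": 0.196}, {"hand": -1, "delta_pos": [587, 586, 0], "yaw": 0.196}, {"hand": -1, "delta_pos": [587, 586, 0], "yaw": 0.196}, {"hand": -1, "delta_pos": [587, 586, 0], "yaw": 0.196}, {"hand": -1, "delta_pos": [587, 586, 0], "yaw": 0.196}, {"hand": -1, "delta_pos": [587, 586, 0], "yaw": 0.196}, {"hand": -1, "delta_pos": [587, 586, 0], "yaw": 0.196}, {"hand": -1, "delta_pos": [587, 586, 0], "yaw": 0.196}, {"hand": -1, "delta_pos": [587, 586, 0], "yaw": 0.196}, {"hand": -1, "delta_pos": [587, 586, 0], "yaw": 0.196}, {"hand": -1, "delta_pos": [587, 586, 0], "yaw": 0.196}, {"hand": -1, "delta_pos": [587, 586, 0], "yaw": 0.196}]'

```text
clock: 2.6
position: [427.7, 126.1, 256.9]
ee_rot: [0.961, -0.276, 0.0, -0.001]
contact_force: [-0.7, 0.6, -0.3]
gripper_width: 0.1
grasp_force: 0.0
```

```bash
python3 - <<'E'
from h import *
go(*tf([533.5,-154,-.572],[35,0,0])[0,:2],150,-.572)
E
```

```text
clock 2.6 pos [427.7 126.1 256.9] th -0.559 tilt [ 0.001 -0.001 -1.   ] | move [273.2 181.9 106.8] yaw 0.013 F [-0.7  0.6 -0.3] w 0.1
```

Call:
apply_moves --rows '[{"hand": -1, "delta_pos": [273, 182, 40], "yaw": 0.013}, {"hand": -1, "delta_pos": [273, 182, 40], "yaw": 0.013}, {"hand": -1, "delta_pos": [273, 182, 40], "yaw": 0.013}, {"hand": -1, "delta_pos": [273, 182, 40], "yaw": 0.013}, {"hand": -1, "delta_pos": [273, 182, 40], "yaw": 0.013}, {"hand": -1, "delta_pos": [273, 182, 40], "yaw": 0.013}, {"hand": -1, "delta_pos": [273, 182, 40], "yaw": 0.013}, {"hand": -1, "delta_pos": [273, 182, 40], "yaw": 0.013}, {"hand": -1, "delta_pos": [273, 182, 90], "yaw": 0.013}, {"hand": -1, "delta_pos": [273, 182, 100], "yaw": 0.013}, {"hand": -1, "delta_pos": [273, 182, 100], "yaw": 0.013}, {"hand": -1, "delta_pos": [273, 182, 100], "yaw": 0.013}]'

```text
clock: 3.6
position: [561.8, -171.5, 155.8]
ee_rot: [0.959, -0.282, -0.001, 0.001]
contact_force: [-0.4, -0.5, 0.7]
gripper_width: 0.3
grasp_force: 0.0
```

```bash
python3 - <<'E'
from h import *
go(*tf([533.5,-154,-.572],[35,0,0])[0,:2],115,-.572)
a=[]
for c in('scene','top'):
    im=cam(c); h=[533.5,-154,-.572]
    r,k=proj(im,[[533,-154,60]])[0].astype(int)-40; a.append(draw(im,[],None,r,k,80,5))
cv2.imwrite('pics/r2.png',np.hstack(a))
E
```

```text
clock 3.6 pos [ 561.8 -171.5  155.8] th -0.573 tilt [-0.002  0.002 -1.   ] | move [ 1.8  0.6 40.8] yaw -0.001 F [-0.4 -0.5  0.7] w 0.3
```

View pics/r2.png

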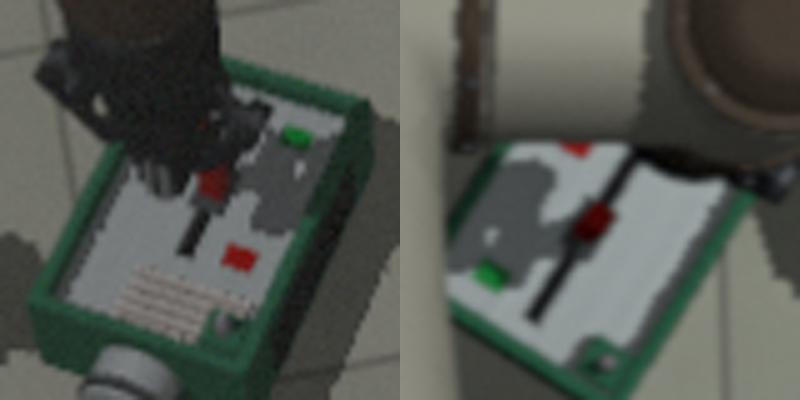

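The gripper stands on the stub side of the post (post at (215,180) left, (590,220) right), clear of it. Descend and push.

Call:
apply_moves --rows '[{"hand": -1, "delta_pos": [2, 0, 38], "yaw": 0}, {"hand": -1, "delta_pos": [2, 0, 38], "yaw": 0}, {"hand": -1, "delta_pos": [-13, 0, 38], "yaw": 0}, {"hand": -1, "delta_pos": [-23, 0, 38], "yaw": 0}, {"hand": -1, "delta_pos": [-33, 0, 38], "yaw": 0}, {"hand": -1, "delta_pos": [-43, 0, 38], "yaw": 0}, {"hand": -1, "delta_pos": [-53, 0, 38], "yaw": 0}, {"hand": -1, "delta_pos": [-58, 0, 38], "yaw": 0}, {"hand": -1, "delta_pos": [-63, 0, 38], "yaw": 0}, {"hand": -1, "delta_pos": [-68, 0, 38], "yaw": 0}]'

```text
clock: 4.53
position: [505.4, -134.0, 119.1]
ee_rot: [0.959, -0.282, 0.001, -0.0]
contact_force: [1.8, -0.1, 0.9]
gripper_width: 0.2
grasp_force: 1.1
```

Call:
apply_moves --rows '[{"hand": -1, "delta_pos": [-2, 0, 0], "yaw": 0}, {"hand": -1, "delta_pos": [-4, 0, 0], "yaw": 0}, {"hand": -1, "delta_pos": [-6, 0, 0], "yaw": 0}]'

```text
clock: 4.78
position: [500.0, -131.0, 118.3]
ee_rot: [0.959, -0.282, 0.0, -0.0]
contact_force: [1.9, -0.3, 2.1]
gripper_width: 0.1
grasp_force: 1.0
```

Call:
apply_moves --rows '[{"hand": -1, "delta_pos": [-2, 0, 0], "yaw": 0}, {"hand": -1, "delta_pos": [-4, 0, 0], "yaw": 0}, {"hand": -1, "delta_pos": [-5, 0, 0], "yaw": 0}]'

```text
clock: 5.03
position: [495.7, -128.3, 118.2]
ee_rot: [0.959, -0.283, 0.0, -0.0]
contact_force: [4.8, -1.9, -1.2]
gripper_width: -0.2
grasp_force: 2.4
```

Call:
apply_moves --rows '[{"hand": -1, "delta_pos": [-1, 0, 0], "yaw": 0}, {"hand": -1, "delta_pos": [-2, 0, 0], "yaw": 0}]'

```text
clock: 5.2
position: [495.5, -128.0, 118.3]
ee_rot: [0.959, -0.282, 0.002, 0.0]
contact_force: [8.2, -8.2, -5.6]
gripper_width: -0.1
grasp_force: 5.6
```

Call:
apply_moves --rows '[{"hand": -1, "delta_pos": [-1, 0, 0], "yaw": 0}, {"hand": -1, "delta_pos": [-2, 0, 0], "yaw": 0}]'

```text
clock: 5.37
position: [495.4, -127.8, 118.4]
ee_rot: [0.959, -0.282, 0.004, 0.0]
contact_force: [12.3, -14.4, -9.0]
gripper_width: 0.1
grasp_force: 8.7
```

The post has stalled at the stop under about 19 N. Back off, rise, and head for the cover.

Call:
apply_moves --rows '[{"hand": -1, "delta_pos": [10, 0, 0], "yaw": 0}, {"hand": -1, "delta_pos": [25, 0, 0], "yaw": 0}, {"hand": -1, "delta_pos": [25, 0, -41], "yaw": 0}, {"hand": -1, "delta_pos": [25, 0, -82], "yaw": 0}, {"hand": 1, "delta_pos": [25, 0, -82], "yaw": -0.1}, {"hand": 1, "delta_pos": [25, 0, -82], "yaw": -0.1}]'

```text
clock: 5.87
position: [513.5, -139.6, 201.9]
ee_rot: [0.972, -0.234, 0.001, -0.001]
contact_force: [-1.3, -0.2, -0.9]
gripper_width: 23.1
grasp_force: 0.0
```

```bash
python3 - <<'E'
from h import *
c=[593.2,164.7,.081]
go(c[0],c[1],150,.081)
E
```

```text
clock 5.87 pos [ 513.5 -139.6  201.9] th -0.471 tilt [ 0.001 -0.002 -1.   ] | move [ -67.3 -307.2   52.3] yaw -0.552 F [-1.3 -0.2 -0.9] w 23.1
```

Call:
apply_moves --rows '[{"hand": 1, "delta_pos": [-67, -307, 0], "yaw": -0.552}, {"hand": 1, "delta_pos": [-67, -307, 0], "yaw": -0.552}, {"hand": 1, "delta_pos": [-67, -307, 0], "yaw": -0.552}, {"hand": 1, "delta_pos": [-67, -307, 0], "yaw": -0.552}, {"hand": 1, "delta_pos": [-67, -307, 0], "yaw": -0.552}, {"hand": 1, "delta_pos": [-67, -307, 0], "yaw": -0.552}, {"hand": 1, "delta_pos": [-67, -307, 0], "yaw": -0.552}, {"hand": 1, "delta_pos": [-67, -307, 0], "yaw": -0.552}, {"hand": 1, "delta_pos": [-67, -307, 40], "yaw": -0.552}, {"hand": 1, "delta_pos": [-67, -307, 72], "yaw": -0.552}, {"hand": 1, "delta_pos": [-67, -307, 72], "yaw": -0.552}, {"hand": 1, "delta_pos": [-67, -307, 72], "yaw": -0.552}]'

```text
clock: 6.87
position: [591.4, 163.1, 125.5]
ee_rot: [0.999, 0.039, -0.004, 0.002]
contact_force: [0.4, -0.0, 0.1]
gripper_width: 85.4
grasp_force: 0.0
```

```bash
python3 - <<'E'
from h import *
np.set_printoptions(precision=2,suppress=True)
a=[]
h=[533.5,-154,-.572]
for c in('scene','top'):
    im=cam(c)
    for q in('damper_top',): print(c,[(round(r['score'],2),at(im,r['location'],120)) for r in nets.pinpoint(c,q)])
    r,k=proj(im,[[533,-154,60]])[0].astype(int)-40; a.append(draw(im,[tf(h,[-65,0,120]),tf(h,[73,44,84]),tf(h,[-73,-44,84])]+[tf(h,box(70,70)[:4])],None,r,k,80,5))
cv2.imwrite('pics/r3.png',np.hstack(a))
go(593.2,164.7,40,.081)
E
```

```text
scene [(0.5, array([ 481.39, -119.47,  120.  ]))]
top [(0.61, array([ 481.89, -117.03,  120.  ]))]
clock 7.07 pos [594.5 164.2 130.6] th 0.079 tilt [ 0. -0. -1.] | move [-1.6 -0.5 90.6] yaw -0.002 F [ 0.6  0.7 -0.1] w 85.1
```

View pics/r3.png

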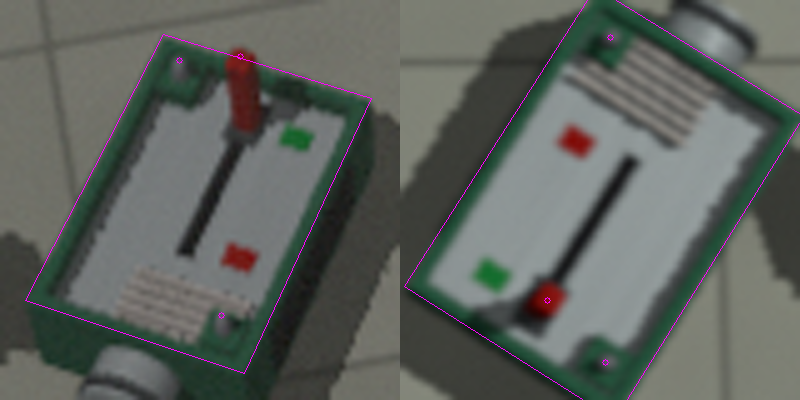

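The post stands at the green mark (its top matches the predicted circle in both views), and the housing overlay fits the rim and pins. Now grasp the handle.

Call:
apply_moves --rows '[{"hand": 1, "delta_pos": [-1.5, -0.5, 35], "yaw": -0.002}, {"hand": 1, "delta_pos": [-1.5, -0.5, 70], "yaw": -0.002}, {"hand": 1, "delta_pos": [-1.5, -0.5, 90], "yaw": -0.002}, {"hand": 1, "delta_pos": [-1.5, -0.5, 90], "yaw": -0.002}, {"hand": -1, "delta_pos": [-1.5, -0.5, 90], "yaw": -0.002}, {"hand": -1, "delta_pos": [-1.5, -0.5, 90], "yaw": -0.002}, {"hand": -1, "delta_pos": [-1.5, -0.5, 90], "yaw": -0.002}, {"hand": -1, "delta_pos": [-1.5, -0.5, 90], "yaw": -0.002}, {"hand": -1, "delta_pos": [-1.5, -0.5, 90], "yaw": -0.002}, {"hand": -1, "delta_pos": [-1.5, -0.5, 90], "yaw": -0.002}]'

```text
clock: 7.9
position: [592.4, 164.9, 39.5]
ee_rot: [0.999, 0.041, 0.001, -0.0]
contact_force: [-5.4, -1.9, 13.8]
gripper_width: 12.4
grasp_force: 60.6
```

```bash
python3 - <<'E'
from h import *
go(593.2,164.7,230,.081)
E
```

```text
clock 7.9 pos [592.4 164.9  39.5] th 0.081 tilt [ 0.002 -0.001 -1.   ] | move [ 1.100e+00  1.000e-01 -1.905e+02] yaw 0.0 F [-5.4 -1.9 13.8] w 12.4
```

Call:
apply_moves --rows '[{"hand": -1, "delta_pos": [0, 0, -10], "yaw": 0}, {"hand": -1, "delta_pos": [0, 0, -30], "yaw": 0}, {"hand": -1, "delta_pos": [0, 0, -60], "yaw": 0}, {"hand": -1, "delta_pos": [0, 0, -95], "yaw": 0}, {"hand": -1, "delta_pos": [0, 0, -130], "yaw": 0}, {"hand": -1, "delta_pos": [0, 0, -160], "yaw": 0}, {"hand": -1, "delta_pos": [0, 0, -170], "yaw": 0}, {"hand": -1, "delta_pos": [0, 0, -170], "yaw": 0}, {"hand": -1, "delta_pos": [0, 0, -170], "yaw": 0}]'

```text
clock: 8.65
position: [590.7, 164.3, 206.9]
ee_rot: [0.999, 0.04, -0.001, -0.0]
contact_force: [-0.4, -1.2, -5.1]
gripper_width: 12.9
grasp_force: 58.7
```

```bash
python3 - <<'E'
from h import *
go(533.5,-154,210,-.572)
E
```

```text
clock 8.65 pos [590.7 164.3 206.9] th 0.08 tilt [-0.003 -0.    -1.   ] | move [-82.6 312.6  -3. ] yaw 0.652 F [-0.4 -1.2 -5.1] w 12.9
```

Call:
apply_moves --rows '[{"hand": -1, "delta_pos": [-4, 15, -1], "yaw": 0.03}, {"hand": -1, "delta_pos": [-11, 42, -2], "yaw": 0.09}, {"hand": -1, "delta_pos": [-20, 75, -3], "yaw": 0.16}, {"hand": -1, "delta_pos": [-29, 110, -3], "yaw": 0.23}, {"hand": -1, "delta_pos": [-39, 146, -3], "yaw": 0.3}, {"hand": -1, "delta_pos": [-48, 182, -3], "yaw": 0.38}, {"hand": -1, "delta_pos": [-57, 217, -3], "yaw": 0.45}, {"hand": -1, "delta_pos": [-66, 250, -3], "yaw": 0.52}, {"hand": -1, "delta_pos": [-74, 280, -3], "yaw": 0.585}, {"hand": -1, "delta_pos": [-80, 302, -3], "yaw": 0.63}, {"hand": -1, "delta_pos": [-82.6, 312.6, -3], "yaw": 0.652}, {"hand": -1, "delta_pos": [-82.6, 312.6, -3], "yaw": 0.652}]'

```text
clock: 9.65
position: [532.7, -156.0, 208.6]
ee_rot: [0.959, -0.284, -0.003, 0.001]
contact_force: [-0.8, 0.8, -3.5]
gripper_width: 12.7
grasp_force: 58.9
```

Call:
apply_moves --rows '[{"hand": -1, "delta_pos": [0, 0, 0], "yaw": 0}, {"hand": -1, "delta_pos": [0, 0, 0], "yaw": 0}, {"hand": -1, "delta_pos": [0, 0, 0], "yaw": 0}, {"hand": -1, "delta_pos": [0, 0, 0], "yaw": 0}]'

```text
clock: 9.98
position: [535.1, -152.8, 211.0]
ee_rot: [0.96, -0.281, -0.0, -0.0]
contact_force: [0.7, 0.3, -3.8]
gripper_width: 13.2
grasp_force: 58.9
```

```bash
python3 - <<'E'
from h import *
np.set_printoptions(precision=2,suppress=True)
h=[533.5,-154,-.572]
d=go(*h[:2],210,h[2])
s=read_state(); z0=s['position'][2]-39.5
a=[]; ims=[cam('scene'),cam('top')]
for n,im in zip('st',ims):
    m=covermask(im,proj(im,[[h[0],h[1],z0]])[0,::-1]); print(m.sum(),fit([im],[m],box(0,6),np.array(h),z0))
    W=[[-65+a*13,b*13,6] for a,b in((1,1),(1,-1),(-1,-1),(-1,1))]
    r,k=proj(im,[[h[0],h[1],z0]])[0].astype(int)-40
    a.append(draw(im,[tf(h,box(6,6)[:4],z0),tf(h,W,z0),tf(h,[73,44,6],z0),tf(h,[-73,-44,6],z0)],None,r,k,80,5))
cv2.imwrite('pics/r4.png',np.hstack(a)); print(z0)
E
```

```text
clock 9.98 pos [ 535.1 -152.8  211. ] th -0.569 tilt [-0.  0. -1.] | move [-0.7  1.9  1. ] yaw 0.003 F [ 0.7  0.3 -3.8] w 13.2
2146 (array([ 535.64, -155.02,   -0.56]), np.float64(1045.5058823529412))
1528 (array([ 536.56, -155.65,   -0.56]), np.float64(2872.9254901960785))
171.4983092276079
```

View pics/r4.png

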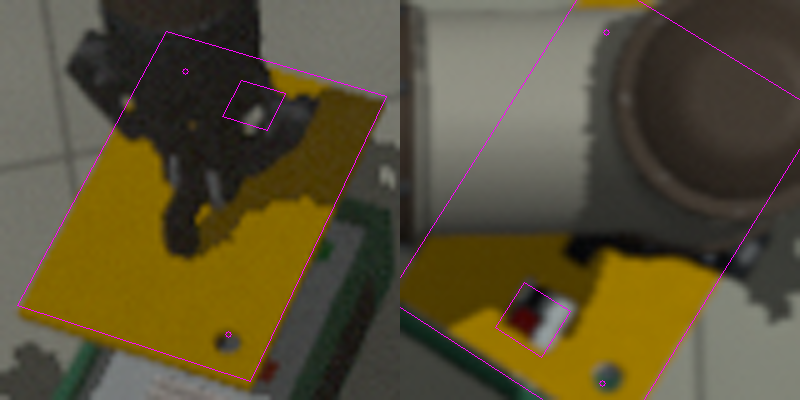

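```bash
python3 - <<'E'
from h import *
from scipy.optimize import least_squares
np.set_printoptions(precision=2,suppress=True)
h=[533.5,-154,-.572]; z0=171.5
ims=[cam('scene'),cam('top')]
obs=[]
for im,pts in zip(ims,(((228,344),(73,44,3)),),): pass
off=[proj(im,[[h[0],h[1],z0]])[0].astype(int)-40 for im in ims]
O=[(0,(228,344),(73,44,3)),(1,(208,378),(-73,-44,3)),(1,(141,318),(-65,0,3)),(0,(20,308),(95,-65,6)),(0,(387,97),(-95,65,6)),(0,(252,385),(95,65,6))]
def res(p): return np.concatenate([proj(ims[i],tf(p[:3],P,z0))[0,::-1]-(np.array(q)/5-.5+off[i][::-1]) for i,q,P in O])
r=least_squares(res,h,loss='soft_l1'); print(r.x,res(r.x).reshape(-1,2))
# local: world position of each seen hole on its plane vs housing prediction
for i,q,P in O: print(P,at(ims[i],(np.array(q)/5-.5+off[i][::-1])[::-1],z0+P[2])[:2]-tf(h,P)[0,:2])
E
```

```text
[ 535.47 -155.4    -0.56] [[ 0.35 -0.62]
 [-0.23  0.28]
 [-0.8  -0.22]
 [-0.6   0.77]
 [-0.78  0.21]
 [-0.11 -0.03]]
(73, 44, 3) [ 3.64 -1.36]
(-73, -44, 3) [ 2.62 -3.2 ]
(-65, 0, 3) [ 0.94 -4.11]
(95, -65, 6) [1.51 1.06]
(-95, 65, 6) [0.21 0.13]
(95, 65, 6) [2.06 0.51]
```

Call:
apply_moves --rows '[{"hand": -1, "delta_pos": [-1, 0, 5], "yaw": 0.005}, {"hand": -1, "delta_pos": [-2.4, 0, 15], "yaw": 0.01}, {"hand": -1, "delta_pos": [-2.4, 0, 30], "yaw": 0.01}, {"hand": -1, "delta_pos": [-2.4, 0, 40], "yaw": 0.01}, {"hand": -1, "delta_pos": [-2.4, 0, 48], "yaw": 0.01}, {"hand": -1, "delta_pos": [-2.4, 0, 54], "yaw": 0.01}, {"hand": -1, "delta_pos": [-2.4, 0, 60], "yaw": 0.01}, {"hand": -1, "delta_pos": [-2.4, 0, 60], "yaw": 0.01}]'

```text
clock: 10.85
position: [532.3, -152.4, 149.9]
ee_rot: [0.958, -0.286, -0.001, 0.0]
contact_force: [-0.6, 0.4, -2.6]
gripper_width: 13.2
grasp_force: 58.8
```

Call:
apply_moves --rows '[{"hand": -1, "delta_pos": [0, 0, 6], "yaw": 0}, {"hand": -1, "delta_pos": [0, 0, 12], "yaw": 0}, {"hand": -1, "delta_pos": [0, 0, 16], "yaw": 0}, {"hand": -1, "delta_pos": [0, 0, 16], "yaw": 0}]'

```text
clock: 11.18
position: [532.3, -152.4, 134.3]
ee_rot: [0.958, -0.286, -0.001, 0.0]
contact_force: [-0.2, -0.2, -4.8]
gripper_width: 12.7
grasp_force: 58.8
```

```bash
python3 - <<'E'
from h import *
h=[533.5,-154,-.572]
go(*h[:2],110,h[2])
s=read_state(); z0=s['position'][2]-39.5
a=[]
for im in (cam('scene'),cam('top')):
    W=[[-65+a*13,b*13,6] for a,b in((1,1),(1,-1),(-1,-1),(-1,1))]
    r,k=proj(im,[[h[0],h[1],z0]])[0].astype(int)-34
    a.append(draw(im,[tf(h,box(6,6)[:4],z0),tf(h,W,z0),tf(h,[73,44,3],z0),tf(h,[-73,-44,3],z0),tf(h,[-65,0,120])],None,r,k,68,6)[:400,:400]); print(r,k,z0)
cv2.imwrite('pics/r5.png',np.hstack(a))
E
```

```text
clock 11.18 pos [ 532.3 -152.4  134.3] th -0.581 tilt [-0.002  0.001 -1.   ] | move [ 1.9  0.6 24.3] yaw -0.009 F [-0.2 -0.2 -4.8] w 12.7
177 192 94.75490382984438
185 304 94.75490382984438
```

View pics/r5.png

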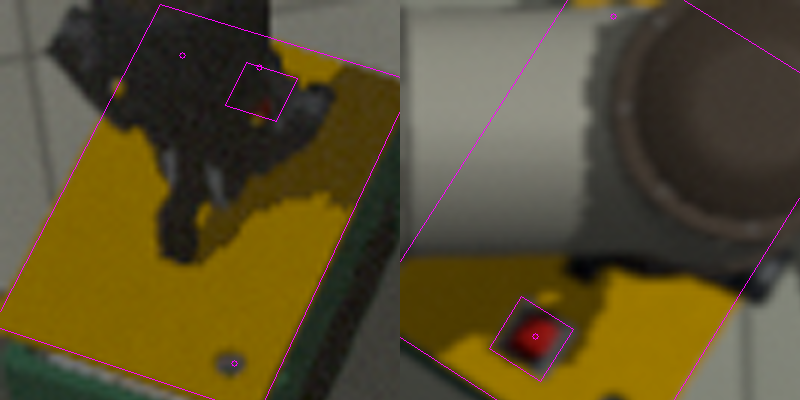

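The post top shows inside the window at (535,337), and hole a at (230,363) is within 1 px of the prediction. Lower gently and watch the force.

Call:
apply_moves --rows '[{"hand": -1, "delta_pos": [0, 0, 4], "yaw": 0}, {"hand": -1, "delta_pos": [0, 0, 8], "yaw": 0}, {"hand": -1, "delta_pos": [0, 0, 11], "yaw": 0}, {"hand": -1, "delta_pos": [0, 0, 13], "yaw": 0}, {"hand": -1, "delta_pos": [0, 0, 13], "yaw": 0}]'

```text
clock: 11.7
position: [532.5, -152.4, 121.6]
ee_rot: [0.958, -0.286, -0.001, 0.0]
contact_force: [-1.1, 0.2, -3.2]
gripper_width: 12.7
grasp_force: 58.9
```

Call:
apply_moves --rows '[{"hand": -1, "delta_pos": [0, 0, 2], "yaw": 0}, {"hand": -1, "delta_pos": [0, 0, 4], "yaw": 0}, {"hand": -1, "delta_pos": [0, 0, 4], "yaw": 0}]'

```text
clock: 11.95
position: [532.7, -152.4, 117.9]
ee_rot: [0.958, -0.286, -0.0, 0.0]
contact_force: [-0.2, -0.0, -4.3]
gripper_width: 13.2
grasp_force: 58.9
```

```bash
python3 - <<'E'
from h import *
h=[533.5,-154,-.572]
go(*h[:2],110,h[2]); print(read_state()['wrist_torque'].round(2))
s=read_state(); z0=s['position'][2]-39.5
a=[]
for im in (cam('scene'),cam('top')):
    r,k=proj(im,[tf(h,[73,44,z0])[0]])[0].astype(int)-16
    a.append(draw(im,[tf(h,[73,44,3],z0)],None,r,k,33,12)[:400,:400])
    r,k=proj(im,[tf(h,[-73,-15,z0])[0]])[0].astype(int)-16
    a.append(draw(im,[tf(h,[-73,-44,3],z0),tf(h,[-65,0,120])],None,r,k,33,12)[:400,:400])
cv2.imwrite('pics/r6.png',np.hstack([a[0],a[3]]))
E
```

```text
clock 11.95 pos [ 532.7 -152.4  117.9] th -0.581 tilt [-0.001  0.    -1.   ] | move [1.5 0.9 7.9] yaw -0.009 F [-0.2 -0.  -4.3] w 13.2
[-0.02  0.06 -0.03]
```

The underside is about 6 mm past the pin tips with no contact force. Continue to flush.

Call:
apply_moves --rows '[{"hand": -1, "delta_pos": [0, 0, 2], "yaw": 0}, {"hand": -1, "delta_pos": [0, 0, 4], "yaw": 0}, {"hand": -1, "delta_pos": [0, 0, 5.5], "yaw": 0}, {"hand": -1, "delta_pos": [0, 0, 6.5], "yaw": 0}, {"hand": -1, "delta_pos": [0, 0, 6.5], "yaw": 0}]'

```text
clock: 12.47
position: [532.7, -152.5, 111.4]
ee_rot: [0.958, -0.286, -0.0, 0.0]
contact_force: [-0.5, -0.0, -3.2]
gripper_width: 12.6
grasp_force: 58.9
```

Call:
apply_moves --rows '[{"hand": -1, "delta_pos": [0, 0, 1], "yaw": 0}, {"hand": -1, "delta_pos": [0, 0, 2], "yaw": 0}, {"hand": -1, "delta_pos": [0, 0, 2], "yaw": 0}]'

```text
clock: 12.72
position: [533.0, -152.5, 109.7]
ee_rot: [0.958, -0.286, 0.0, -0.0]
contact_force: [-0.1, 0.0, -2.8]
gripper_width: 13.2
grasp_force: 58.9
```

Call:
apply_moves --rows '[{"hand": -1, "delta_pos": [0, 0, 0.5], "yaw": 0}, {"hand": -1, "delta_pos": [0, 0, 1], "yaw": 0}, {"hand": -1, "delta_pos": [0, 0, 1], "yaw": 0}]'

```text
clock: 12.97
position: [533.0, -152.5, 109.5]
ee_rot: [0.958, -0.286, 0.0, 0.0]
contact_force: [-2.4, 1.1, 3.5]
gripper_width: 12.8
grasp_force: 59.7
```

Call:
apply_moves --rows '[{"hand": -1, "delta_pos": [0, 0, 0.5], "yaw": 0}, {"hand": -1, "delta_pos": [0, 0, 1], "yaw": 0}, {"hand": -1, "delta_pos": [0, 0, 1], "yaw": 0}]'

```text
clock: 13.22
position: [533.0, -152.5, 109.5]
ee_rot: [0.958, -0.286, 0.0, 0.0]
contact_force: [-3.9, 1.2, 8.3]
gripper_width: 12.7
grasp_force: 60.5
```

Flush: z has stalled at 109.5 and the load is rising. Release and retreat.

Call:
apply_moves --rows '[{"hand": -1, "delta_pos": [0, 0, -1], "yaw": 0}, {"hand": 0.2, "delta_pos": [0, 0, -1], "yaw": 0}, {"hand": 0.2, "delta_pos": [0, 0, -1], "yaw": 0}, {"hand": 0.2, "delta_pos": [0, 0, -1], "yaw": 0}, {"hand": 0.2, "delta_pos": [0, 0, -1], "yaw": 0}, {"hand": 0.2, "delta_pos": [0, 0, -1], "yaw": 0}, {"hand": 0.2, "delta_pos": [0, 0, -10], "yaw": 0}, {"hand": 0.2, "delta_pos": [0, 0, -30], "yaw": 0}, {"hand": 0.2, "delta_pos": [0, 0, -60], "yaw": 0}, {"hand": 0.2, "delta_pos": [0, 0, -100], "yaw": 0}, {"hand": 0.2, "delta_pos": [0, 0, -140], "yaw": 0}, {"hand": 0.2, "delta_pos": [0, 0, -140], "yaw": 0}]'

```text
clock: 14.22
position: [537.2, -153.5, 257.9]
ee_rot: [0.958, -0.285, 0.009, -0.001]
contact_force: [0.7, -0.6, 0.8]
gripper_width: 51.2
grasp_force: 0.0
```

Call:
apply_moves --rows '[{"hand": 0.2, "delta_pos": [0, -41, 0], "yaw": 0}, {"hand": 0.2, "delta_pos": [0, -82, 0], "yaw": 0}, {"hand": 0.2, "delta_pos": [0, -123, 0], "yaw": 0}, {"hand": 0.2, "delta_pos": [0, -164, 0], "yaw": 0}, {"hand": 0.2, "delta_pos": [0, -205, 0], "yaw": 0}, {"hand": 0.2, "delta_pos": [0, -246, 0], "yaw": 0}, {"hand": 0.2, "delta_pos": [0, -287, 0], "yaw": 0}, {"hand": 0.2, "delta_pos": [0, -320, 0], "yaw": 0}, {"hand": 0.2, "delta_pos": [0, -320, 0], "yaw": 0}]'

```text
clock: 14.97
position: [710.8, 120.4, 246.0]
ee_rot: [0.959, -0.284, 0.0, -0.0]
contact_force: [-0.1, -0.6, 0.0]
gripper_width: 51.6
grasp_force: 0.0
```

```bash
python3 - <<'E'
from h import *
np.set_printoptions(precision=3,suppress=True)
h=np.array([533.5,-154,-.572]); ims=[cam('scene'),cam('top')]; a=[]
go(*h[:2],110,h[2])
for im in ims:
    m=covermask(im,proj(im,[[h[0],h[1],73]])[0,::-1]); print(m.sum(),[fit([im],[m],box(0,6),h,z) for z in(70,)])
    r,k=proj(im,[[h[0],h[1],73]])[0].astype(int)-40
    a.append(draw(im,[tf(h,box(76,76)[:4])],None,r,k,80,5))
cv2.imwrite('pics/r7.png',np.hstack(a))
for q in('sprayer','tile','pad','spoon'):
    print(q,[(round(r['score'],2),at(ims[1],r['location'],0)[:2]) for r in nets.pinpoint('top',q)[:1]])
E
```

```text
clock 15.07 pos [708.6 116.3 246.9] th -0.579 tilt [-0.001  0.001 -1.   ] | move [  1.4 322.  137.2] yaw -0.007 F [-1.5 -0.2 -0.2] w 51.5
2504 [(array([ 534.274, -154.933,   -0.578]), np.float64(406.74117647058824))]
3630 [(array([ 533.831, -154.939,   -0.585]), np.float64(118.74117647058823))]
sprayer [(0.96, array([ 580.389, -395.925]))]
tile [(0.69, array([ 377.852, -442.892]))]
pad [(0.7, array([481.514, 444.154]))]
spoon [(0.93, array([757.332, -20.077]))]
```

View pics/r7.png

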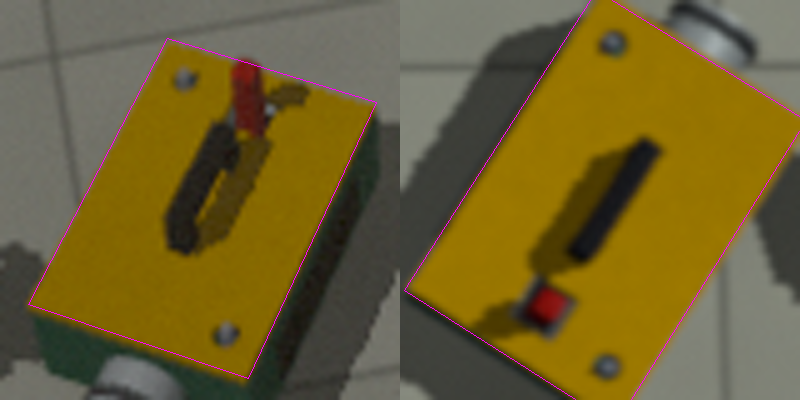

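The cover is flush, with both pins through their holes at (185,80) and (225,335) and the post up through the window at (547,308). The bystanders have not moved.

```bash
python3 -c "
from bench import workorder
print(workorder.job_done())"
```

```text
the job is handed in; nothing more can be done
None
```

I slid the damper post to its stop at the green mark and set the cover down flush on both pins with the post up through its window. I then let go, left the other items where they were, and handed the job in at about 15 s of the 51 s limit.

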